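Clip the large finds box shut

TASK

The large finds box on the sorting table is packed and its lid is on. Fold down the three clip flaps around its lid rim, so that each hangs flat against the side of the box. The smaller box is still in use: do not touch it or its flaps.

Things in the scene. Friction and masses are not known exactly. Their poses are not given: they have to be found in the camera images.
- flap_front: grey clip flap on the LARGE box's long side nearer the robot: plate 90 mm wide (along the hinge), 42 long, 4 thick. Origin: middle of its hinge, 84 mm above the table. y: along the hinge, level. z: from free edge to hinge, so up when folded flat (plate hanging down). Starts open 1.7 to 2.3 rad from that, standing outward and above level. Outward from the box = (world up) cross y.
- flap_left: the like flap (70 mm wide, 42 long, same origin, axes and starts) on the LARGE box's short end to the robot's left. Each flap turns only about its y, stops by itself when hanging straight down, and stays where it is left (stiff hinge, 0.04 N m: a push of a few newtons). Shut, its outer face is 2 mm outside the hinge line, its free edge 42 mm above the table.
- flap_right: the like flap (70 mm wide) on the LARGE box's short end to the robot's right. The large box: clear plastic, white lid, 162 x 212 mm over the lid (212 along flap_front's hinge), 95 mm high, fixed to the table; its walls are 10 mm inside the hinge lines; the long side away from the robot has no flap.
- small_box: the smaller box of the same make, not to be touched: white lid 112 x 142 mm (142 along its y), 65 mm high, fixed to the table. Its three grey flaps (34 mm long, hinged 54 mm above the table, on its -x side and both y ends) stand open, outward and up. Origin: centre of its underside; z up; x away from the robot at yaw 0.

How it is judged:
By the outcome, as a careful person would: the job done as asked, in the order asked, and still so for the second after the job is handed in, with the robot touching nothing.
It also fails if it takes over 43 s, if anything falls off the work surface, if the arm or the gripper's body presses on something with over 40 N, if the wrist force passes 120 N, or if a joint passes its speed limit or range.

ROBOT

A 6-joint arm with a two-finger parallel gripper is mounted at the origin on the work surface. World frame = base frame: x ahead of the robot, y to its left, z up, the work surface at z = 0. Lengths are in m, angles in degrees, forces in N, time in s.
With the tool pointing down it reaches from about 0.375 to 0.9 m from the base axis. Payload 3.1 kg.
Tool frame: the origin (TCP) lies at the very end of the fingers, on their centre line; the grasp point (between the pads) lies bot.grip_point_offset behind it (bot.grip_point_offset is the distance from the TCP to the grasp point, in m); z points along the fingers, y is the line along which they close (so a half turn about z gives the same grasp; the last joint's range is limited). The gripper opens to 87 mm and grips with 3 to 60 N. Pads are 19 mm wide; open, the fingers measure 117 mm over their backs; the gripper's body (75 mm by 190 mm) begins 51 mm behind the grasp point.
Start: joints at [59.043, 30.224, 82.088, -0, 67.689, -10.227], TCP at [0.221, 0.585, 0.223] pointing down, gripper open.
Joint ranges: [-176.69, 176.69], [-43.24, 126.21], [12.49, 139.97], [-82, 262], [0, 151.66], [-163.58, 163.58]. Speed limits (degrees/s): [159.86, 159.86, 180, 180, 180, 180].

INTERFACE

Orientations are given as a 3x3 rotation matrix whose columns are the frame's x, y, z axes.
In Python, from rig import bot, viewer, ticket gives the robot as it stands.
- The arm moves only by the tool servo_tool, never from a script. Its argument "targets" is a list of rows, each an object with "offset": the shift along the tool's x, y, z in m, a list of three; "dr": the turn, a rotation vector about the tool's x, y, z in degrees, a list of three. In form: [{"offset": [x, y, z], "dr": [ax, ay, az]}, ...]. A call has 1 to 20 rows; each row is the pose to reach, as a shift and turn from the pose commanded when the call began, along the tool's axes at that moment; what a row does not reach only later rows make up. A row lasts 1/12 s, in which the tool goes at most 41.7 mm and 7.16 degrees, less where a joint would pass 70% of its speed; a pose out of reach is approached as far as the arm can. A call with a gripper value outside its range is refused whole. "gripper" is the gripper command: -1 is fully open, 1 is shut, values between are in proportion, set as the call begins (left out, the last holds). The fingers move at their own pace and stop on an object; the grip force is fixed at half the most. Time passes only in rows, so rows that repeat a pose let the fingers close. It gives the time, the measured TCP pose, the force, the opening and the grip force at its end, in the units of the state.
- bot.read_state(): the state, without advancing time (a new reading comes with each control period).
- viewer.capture(name): name is "scene" or "top"; returns a dict with "color" (420x560x3 uint8, red, green, blue), "camera_matrix" (3x3 intrinsics, pixels), "R" (3x3) and "t" (3): a world point X has camera coordinates R X + t. Camera axes: x right, y down, z forward; pixel columns grow to the right and rows downward; lengths in m; the calibration is good to about 2 mm. A picture is of the moment at which its call begins. There is no depth.
- ticket.hand_in(): hands the job in; it is judged then, once.
The state is a dict: "time_s": time; "joint_positions": joint angles; "qvel": joint speeds; "tau": joint torques, N m; "position": TCP position; "tcp_rot": TCP orientation; "force": force on the tool from outside, world axes, zero at the start; "moment": the same for the moment, N m; "opening": opening from 0.0 (shut) to 1.0 (fully open); "grasp_force": force on a finger pad.
Only numpy, scipy, OpenCV 4.12 (cv2) and the standard library are available. Lean on these libraries where they do the work, as an engineer would, in place of code of your own. Each camera call takes 0.05 s, during which the arm holds its last target. There are 200 camera calls.

## Working session

There is one attempt and no reset: what is moved stays moved. The work goes in short steps, Python scripts to look and compute and a tool call to move; the robot and the scene stay as the last step left them, time stands still between calls to the robot, and variables do not carry over. Pictures are saved under pics/ and viewed, at most 10 in all, crops included, and the job is handed in when it is done.

Besides the shell and the picture viewer there is one more tool, called after "Emit:" by a JSON object that holds its "fn" and its "kwargs", one argument or row to a line. servo_tool: Moves the arm, as the interface text tells. Its arguments: {"type":"object","properties":{"targets":{"type":"array"},"gripper":{"type":"number"}},"required":["targets"]}

```bash
mkdir -p pics; ls; python3 - <<'E'
from rig import bot, viewer
import cv2
for n in ("scene","top"):
    c=viewer.capture(n); cv2.imwrite(f"pics/{n}0.png",c["color"][:,:,::-1]); print(n,c["camera_matrix"].tolist(),c["R"].round(4).tolist(),c["t"].round(4).tolist())
s=bot.read_state();print(s["time_s"],s["position"],s["tcp_rot"],s["force"],bot.grip_point_offset)
E
```

```text
pics
scene [[529.5766817548687, 0.0, 282.1788999164007], [0.0, 529.5766817548687, 209.52544594026406], [0.0, 0.0, 1.0]] [[-0.6506, 0.7594, -0.0018], [0.5036, 0.4296, -0.7495], [-0.5684, -0.4886, -0.6619]] [0.3351, -0.1949, 1.4978]
top [[494.55103325245636, 0.0, 279.72750172750045], [0.0, 494.55103325245636, 206.67332904846506], [0.0, 0.0, 1.0]] [[0.0159, -0.9998, 0.0117], [-0.9948, -0.017, -0.1005], [0.1006, -0.01, -0.9949]] [-0.0298, 0.5081, 1.2563]
0.1 [0.22084149 0.58398233 0.22167826] [[-9.35249329e-01  3.53988204e-01 -1.02207084e-03]
 [ 3.53989482e-01  9.35247957e-01 -1.64494544e-03]
 [ 3.73598381e-04 -1.90023645e-03 -9.99998125e-01]] [-1.06593342 -0.05898633  0.27821229] 0.0187
```

View pics/scene0.png

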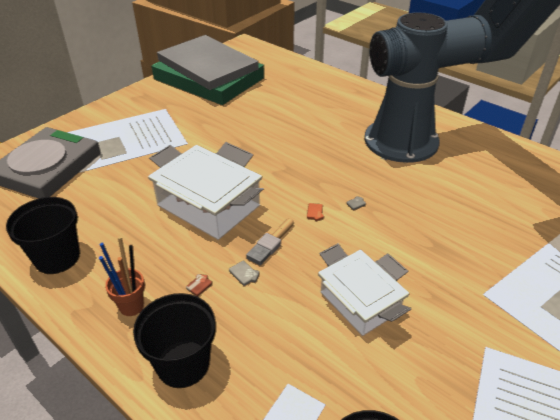

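View pics/top0.png

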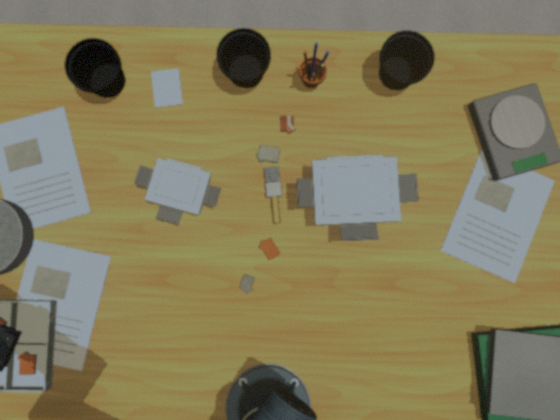

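The top view shows the large box's lid at about (313-401, 155-226), with flaps at (305,193) left, (408,188) right and (358,231) front. The small box is at about (180,186). In the scene view the large lid is near (205,178).

```bash
cat > h.py <<'E'
import numpy as np, cv2
from rig import bot, viewer
def ray(c,p):
    K,R,t=c["camera_matrix"],np.array(c["R"]),np.array(c["t"])
    return -R.T@t, R.T@np.linalg.solve(K,[p[0],p[1],1.])
def onz(c,p,z):
    o,d=ray(c,p); return o+d*(z-o[2])/d[2]
def proj(c,X):
    q=c["camera_matrix"]@(np.array(c["R"])@X+np.array(c["t"])); return q[:2]/q[2]
def tri(a,p,b,q):
    o1,d1=ray(a,p);o2,d2=ray(b,q)
    s=np.linalg.lstsq(np.c_[d1,-d2],o2-o1,rcond=None)[0]
    return (o1+d1*s[0]+o2+d2*s[1])/2
def blobs(img,lo,hi,box,amin):
    m=cv2.inRange(cv2.cvtColor(img,cv2.COLOR_RGB2HSV),np.array(lo),np.array(hi))
    k=np.zeros_like(m);x0,y0,x1,y1=box;k[y0:y1,x0:x1]=255;m&=k
    m=cv2.morphologyEx(m,cv2.MORPH_OPEN,np.ones((3,3)))
    cs=cv2.findContours(m,cv2.RETR_EXTERNAL,cv2.CHAIN_APPROX_NONE)[0]
    return [c for c in cs if cv2.contourArea(c)>amin]
def quad(c):
    c=cv2.convexHull(c)
    for e in np.linspace(.01,.1,40):
        a=cv2.approxPolyDP(c,e*cv2.arcLength(c,True),True)
        if len(a)<=4: return a[:,0]
E
python3 - <<'E'
from h import *
np.set_printoptions(precision=4,suppress=True)
t=viewer.capture("top");s=viewer.capture("scene")
for n,c,pts in(("top",t,[(355,190),(305,193),(408,188),(358,231)]),("scene",s,[(205,178),(167,156),(235,153),(262,185)])):
    print(n,[cv2.cvtColor(c["color"],cv2.COLOR_RGB2HSV)[p[1],p[0]].tolist() for p in pts])
L=[quad(max(blobs(c["color"],(0,0,v),(180,50,255),b,500),key=cv2.contourArea)) for c,b,v in((t,(290,140,425,245),150),(s,(140,135,270,220),190))]
print(L)
for p in L[0]:
    X=onz(t,p,.095); q=min(L[1],key=lambda q:np.linalg.norm(q-proj(s,X)))
    print(p,X,proj(s,X),q,tri(t,p,s,q))
for n,c,b in(("top",t,(290,140,425,245)),("scene",s,(140,135,270,220))):
    for k in blobs(c["color"],(0,0,50),(180,60,140),b,60): print(n,cv2.contourArea(k),quad(k).tolist())
for n,c,a in (("t",t,(280,130,430,250)),("s",s,(130,130,280,240))):
    cv2.imwrite(f"pics/crop_{n}.png",cv2.resize(c["color"][a[1]:a[3],a[0]:a[2],::-1],None,fx=5,fy=5,interpolation=2))
E
```

```text
top [[103, 28, 163], [21, 18, 101], [30, 22, 103], [23, 21, 97]]
scene [[90, 5, 222], [15, 28, 129], [14, 28, 136], [17, 129, 216]]
[array([[396, 159],
       [400, 219],
       [317, 222],
       [313, 161]], dtype=int32), array([[150, 174],
       [197, 145],
       [259, 177],
       [213, 211]], dtype=int32)]
[396 159] [ 0.6254 -0.3075  0.095 ] [150.614  173.6628] [150 174] [ 0.6261 -0.3082  0.0939]
[400 219] [ 0.4762 -0.3162  0.095 ] [195.843  144.4098] [197 145] [ 0.4753 -0.3154  0.0934]
[317 222] [ 0.4654 -0.1125  0.095 ] [259.1432 174.9207] [259 177] [ 0.4658 -0.113   0.0889]
[313 161] [ 0.6166 -0.1013  0.095 ] [215.3019 209.9383] [213 211] [ 0.6188 -0.1033  0.0919]
top 570.0 [[375, 222], [377, 238], [342, 239], [340, 223]]
top 421.0 [[313, 179], [314, 206], [298, 205], [297, 180]]
top 463.0 [[415, 174], [417, 200], [399, 202], [398, 175]]
scene 124.5 [[155, 186], [169, 192], [169, 195], [158, 201]]
scene 354.0 [[257, 182], [258, 203], [230, 206], [229, 202]]
scene 286.0 [[178, 152], [162, 165], [151, 159], [168, 146]]
scene 374.0 [[225, 143], [250, 154], [244, 165], [219, 154]]
```

View pics/crop_t.png

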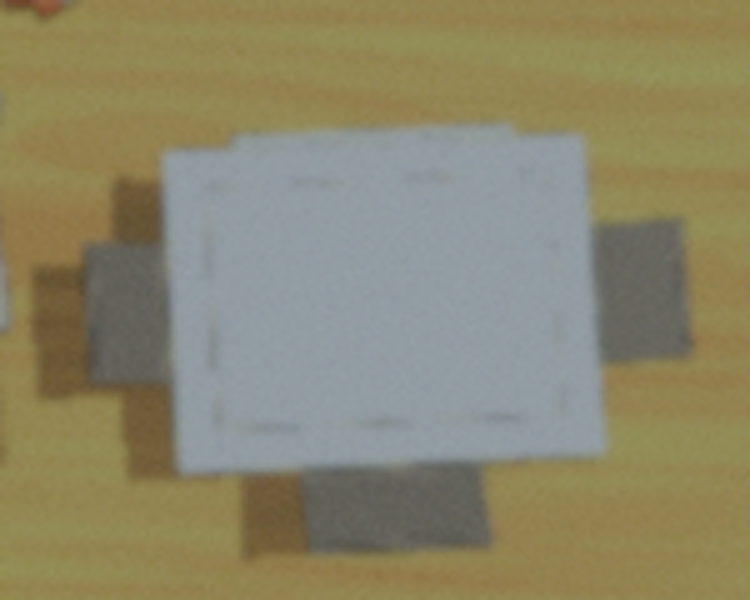

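View pics/crop_s.png

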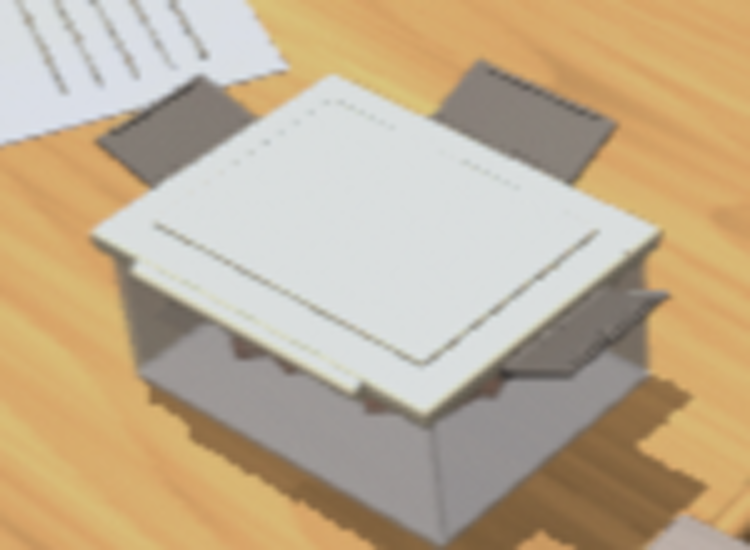

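The top crop shows all three flaps centred on their sides; the scene crop shows the hinges at about lid-edge level, with the walls inset. The box centre is about (0.545, -0.209), yaw about 2.7°. Setting out past the small box at height, with the fingers closed.

Emit:
{"fn": "servo_tool", "kwargs": {
  "targets": [
    {"offset":[-0.351,-0.278,0],"dr":[0,0,-23.4]},
    {"offset":[-0.351,-0.278,0],"dr":[0,0,-23.4]},
    {"offset":[-0.351,-0.278,0],"dr":[0,0,-23.4]},
    {"offset":[-0.351,-0.278,0],"dr":[0,0,-23.4]},
    {"offset":[-0.351,-0.278,0],"dr":[0,0,-23.4]},
    {"offset":[-0.351,-0.278,0],"dr":[0,0,-23.4]},
    {"offset":[-0.351,-0.278,0],"dr":[0,0,-23.4]},
    {"offset":[-0.351,-0.278,0],"dr":[0,0,-23.4]},
    {"offset":[-0.351,-0.278,0],"dr":[0,0,-23.4]},
    {"offset":[-0.351,-0.278,0],"dr":[0,0,-23.4]},
    {"offset":[-0.351,-0.278,0],"dr":[0,0,-23.4]},
    {"offset":[-0.351,-0.278,0],"dr":[0,0,-23.4]},
    {"offset":[-0.351,-0.278,0],"dr":[0,0,-23.4]}
  ],
  "gripper": 1
}}

```text
time_s: 1.28
position: [0.4521, 0.1986, 0.2225]
tcp_rot: [[-0.999, -0.042, -0.0], [-0.042, 0.999, 0.0], [0.0, 0.0, -1.0]]
force: [0.1, 0.2, -0.6]
opening: 0.094
grasp_force: 0.0
```

```bash
cat >> h.py <<'E'
np.set_printoptions(precision=4,suppress=True)
C=np.array([.545,-.2094,0]);a=np.radians(2.7)
B=np.array([[np.cos(a),-np.sin(a),0],[np.sin(a),np.cos(a),0],[0,0,1]])
def go(x,y,z):  # box-frame target -> tool offset and turn
    s=bot.read_state();R=np.array(s["tcp_rot"])
    off=R.T@(C+B@[x,y,z]-s["position"])
    W=np.c_[-B[:,0],B[:,1],[0,0,-1]]
    print("t",s["time_s"],"box pos",B.T@(s["position"]-C),"off",off,"turn",np.degrees(cv2.Rodrigues(R.T@W)[0].ravel()),"F",np.array(s["force"]),s["opening"])
E
python3 -c "
from h import *
go(-.113,0,.15)"
```

```text
t 1.2833 box pos [-0.0735  0.4119  0.2225] off [ 0.0373 -0.4122  0.0724] turn [ 0.0137 -0.0018 -0.2975] F [ 0.1272  0.2095 -0.5703] 0.0944311455606454
```

Emit:
{"fn": "servo_tool", "kwargs": {
  "targets": [
    {"offset":[0.037,-0.412,0.072],"dr":[0,0,-0.3]},
    {"offset":[0.037,-0.412,0.072],"dr":[0,0,-0.3]},
    {"offset":[0.037,-0.412,0.072],"dr":[0,0,-0.3]},
    {"offset":[0.037,-0.412,0.072],"dr":[0,0,-0.3]},
    {"offset":[0.037,-0.412,0.072],"dr":[0,0,-0.3]},
    {"offset":[0.037,-0.412,0.072],"dr":[0,0,-0.3]},
    {"offset":[0.037,-0.412,0.072],"dr":[0,0,-0.3]},
    {"offset":[0.037,-0.412,0.072],"dr":[0,0,-0.3]},
    {"offset":[0.037,-0.412,0.072],"dr":[0,0,-0.3]},
    {"offset":[0.037,-0.412,0.072],"dr":[0,0,-0.3]},
    {"offset":[0.037,-0.412,0.072],"dr":[0,0,-0.3]},
    {"offset":[0.037,-0.412,0.072],"dr":[0,0,-0.3]},
    {"offset":[0.037,-0.412,0.072],"dr":[0,0,-0.3]}
  ]
}}

```text
time_s: 2.37
position: [0.4329, -0.2113, 0.1503]
tcp_rot: [[-0.999, -0.052, -0.001], [-0.052, 0.999, 0.002], [0.001, 0.002, -1.0]]
force: [0.2, 0.0, 0.1]
opening: 0.002
grasp_force: 0.0
```

```bash
python3 -c "
from h import *
s=viewer.capture('scene');t=viewer.capture('top')
cv2.imwrite('pics/a.png',np.hstack([cv2.resize(c['color'][y:y+130,x:x+130,::-1],(400,400)) for c,x,y in((s,160,90),(t,290,140))]))
go(-.113,0,.055)"
```

```text
t 2.4667 box pos [-0.1119  0.0042  0.1506] off [ 0.0011 -0.0043  0.0956] turn [ 0.0795 -0.0533  0.4129] F [-0.688   0.1487  0.1045] 0.007613170534687113
```

View pics/a.png

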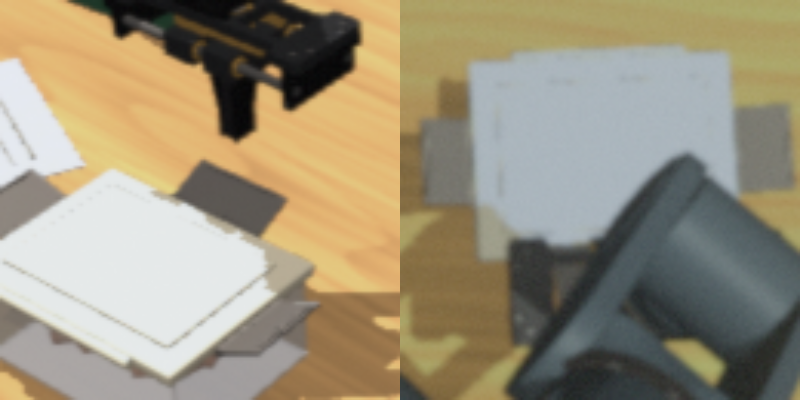

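The picture shows the fingers above and just outside the front flap. Pressing down, then partly inward.

Emit:
{"fn": "servo_tool", "kwargs": {
  "targets": [
    {"offset":[0.001,0,0.02],"dr":[0,0,0.4]},
    {"offset":[0.001,0,0.03],"dr":[0,0,0.4]},
    {"offset":[0.001,0,0.04],"dr":[0,0,0.4]},
    {"offset":[0.001,0,0.05],"dr":[0,0,0.4]},
    {"offset":[0.001,0,0.06],"dr":[0,0,0.4]},
    {"offset":[0.001,0,0.07],"dr":[0,0,0.4]},
    {"offset":[0.001,0,0.08],"dr":[0,0,0.4]},
    {"offset":[0.001,0,0.088],"dr":[0,0,0.4]},
    {"offset":[0.001,0,0.096],"dr":[0,0,0.4]},
    {"offset":[0.001,0,0.096],"dr":[0,0,0.4]},
    {"offset":[-0.005,0,0.098],"dr":[0,0,0.4]},
    {"offset":[-0.01,0,0.1],"dr":[0,0,0.4]},
    {"offset":[-0.01,0,0.1],"dr":[0,0,0.4]}
  ]
}}

```text
time_s: 3.55
position: [0.4443, -0.2124, 0.0505]
tcp_rot: [[-0.999, -0.046, 0.001], [-0.046, 0.999, -0.0], [-0.001, -0.0, -1.0]]
force: [-0.9, 0.4, 0.4]
opening: 0.006
grasp_force: 0.2
```

```bash
python3 -c "
from h import *
go(-.0925,0,.05)"
```

```text
t 3.55 box pos [-0.1007  0.0017  0.0505] off [-0.0082 -0.0017  0.0005] turn [-0.0224  0.0373 -0.0882] F [-0.875   0.406   0.3767] 0.00609445331442343
```

Emit:
{"fn": "servo_tool", "kwargs": {
  "targets": [
    {"offset":[-0.003,0,0],"dr":[0,0,0]},
    {"offset":[-0.006,0,0],"dr":[0,0,0]},
    {"offset":[-0.008,0,0],"dr":[0,0,0]},
    {"offset":[-0.008,0,0],"dr":[0,0,0]}
  ]
}}

```text
time_s: 3.88
position: [0.4494, -0.2121, 0.0506]
tcp_rot: [[-0.999, -0.047, -0.004], [-0.047, 0.999, 0.001], [0.004, 0.001, -1.0]]
force: [-7.2, -3.1, 2.5]
opening: 0.008
grasp_force: 3.7
```

Emit:
{"fn": "servo_tool", "kwargs": {
  "targets": [
    {"offset":[-0.001,0,0],"dr":[0,0,0]},
    {"offset":[-0.002,0,0],"dr":[0,0,0]},
    {"offset":[-0.002,0,0],"dr":[0,0,0]}
  ]
}}

```text
time_s: 4.13
position: [0.4494, -0.212, 0.0506]
tcp_rot: [[-0.999, -0.048, -0.008], [-0.048, 0.999, 0.001], [0.008, 0.002, -1.0]]
force: [-12.8, -6.1, 4.0]
opening: 0.009
grasp_force: 6.4
```

```bash
python3 -c "
from h import *
go(-.125,0,.05)"
```

```text
t 4.1333 box pos [-0.0956  0.002   0.0506] off [ 0.0294 -0.0019  0.0008] turn [ 0.1055 -0.4517  0.0242] F [-12.8116  -6.1114   4.0372] 0.008720784451737027
```

Hard stop reached. Back off, rise, and move over the left flap.

Emit:
{"fn": "servo_tool", "kwargs": {
  "targets": [
    {"offset":[0.012,0,0],"dr":[0,0,0]},
    {"offset":[0.03,0,-0.01],"dr":[0,0,0]},
    {"offset":[0.03,0,-0.05],"dr":[0,0,0]},
    {"offset":[0.03,0,-0.09],"dr":[0,0,0]},
    {"offset":[0.03,0.02,-0.11],"dr":[0,0,0]},
    {"offset":[0.01,0.055,-0.11],"dr":[0,0,0]},
    {"offset":[-0.02,0.085,-0.11],"dr":[0,0,0]},
    {"offset":[-0.05,0.112,-0.11],"dr":[0,0,0]},
    {"offset":[-0.08,0.14,-0.11],"dr":[0,0,0]},
    {"offset":[-0.096,0.1445,-0.105],"dr":[0,0,0]},
    {"offset":[-0.096,0.1445,-0.1],"dr":[0,0,0]},
    {"offset":[-0.096,0.1445,-0.1],"dr":[0,0,0]}
  ]
}}

```text
time_s: 5.13
position: [0.5429, -0.0628, 0.1499]
tcp_rot: [[-0.999, -0.047, -0.001], [-0.047, 0.999, -0.0], [0.001, -0.0, -1.0]]
force: [-0.5, -0.0, -0.7]
opening: 0.005
grasp_force: 0.0
```

```bash
python3 -c "
from h import *
s=viewer.capture('scene');t=viewer.capture('top')
cv2.imwrite('pics/b.png',np.hstack([cv2.resize(c['color'][y:y+130,x:x+130,::-1],(400,400)) for c,x,y in((s,160,90),(t,290,140))]))
go(0,.1465,.055)"
```

```text
t 5.2333 box pos [0.0033 0.1457 0.1502] off [0.0031 0.0007 0.0952] turn [ 0.0257 -0.1097 -0.1719] F [-0.5118  0.5091  0.3923] 0.0019886451263013477
```

View pics/b.png

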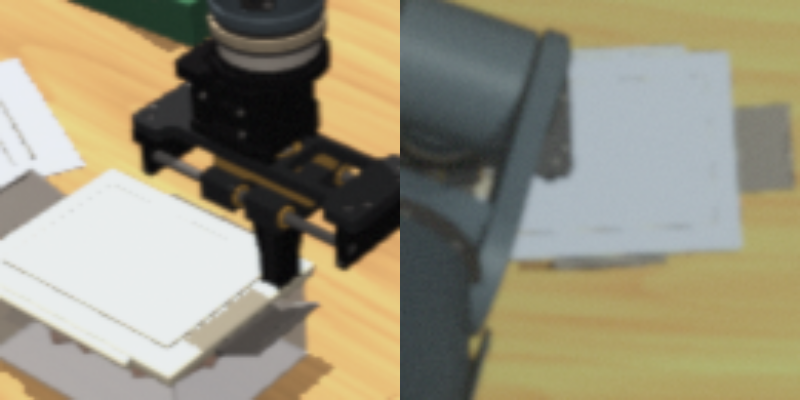

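The front flap now hangs (only a sliver at (610,262)); the finger is over the left flap. Same motion there.

Emit:
{"fn": "servo_tool", "kwargs": {
  "targets": [
    {"offset":[0.003,0.001,0.02],"dr":[0,0,0]},
    {"offset":[0.003,0.001,0.03],"dr":[0,0,0]},
    {"offset":[0.003,0.001,0.04],"dr":[0,0,0]},
    {"offset":[0.003,0.001,0.05],"dr":[0,0,0]},
    {"offset":[0.003,0.001,0.06],"dr":[0,0,0]},
    {"offset":[0.003,0.001,0.07],"dr":[0,0,0]},
    {"offset":[0.003,0.001,0.08],"dr":[0,0,0]},
    {"offset":[0.003,0.001,0.088],"dr":[0,0,0]},
    {"offset":[0.003,0.001,0.096],"dr":[0,0,0]},
    {"offset":[0.003,0.001,0.096],"dr":[0,0,0]},
    {"offset":[0.003,-0.005,0.098],"dr":[0,0,0]},
    {"offset":[0.003,-0.01,0.1],"dr":[0,0,0]},
    {"offset":[0.003,-0.014,0.1],"dr":[0,0,0]},
    {"offset":[0.003,-0.017,0.1],"dr":[0,0,0]},
    {"offset":[0.003,-0.017,0.1],"dr":[0,0,0]}
  ]
}}

```text
time_s: 6.48
position: [0.5407, -0.0814, 0.0508]
tcp_rot: [[-0.999, -0.044, 0.001], [-0.044, 0.999, -0.0], [-0.001, -0.0, -1.0]]
force: [-0.3, -0.6, -0.3]
opening: 0.006
grasp_force: 0.0
```

```bash
python3 -c "
from h import *
go(0,.126,.05)"
```

```text
t 6.4833 box pos [0.0018 0.128  0.0508] off [ 0.0017 -0.002   0.0008] turn [-0.0284  0.0338 -0.1779] F [-0.2752 -0.6179 -0.2697] 0.006088458112035287
```

Emit:
{"fn": "servo_tool", "kwargs": {
  "targets": [
    {"offset":[0,-0.002,0],"dr":[0,0,0]},
    {"offset":[0,-0.004,0],"dr":[0,0,0]},
    {"offset":[0,-0.006,0],"dr":[0,0,0]},
    {"offset":[0,-0.006,0],"dr":[0,0,0]}
  ]
}}

```text
time_s: 6.82
position: [0.5407, -0.0853, 0.0507]
tcp_rot: [[-0.999, -0.044, 0.0], [-0.044, 0.999, 0.002], [-0.0, 0.002, -1.0]]
force: [0.8, 6.9, -0.0]
opening: 0.005
grasp_force: 2.9
```

Emit:
{"fn": "servo_tool", "kwargs": {
  "targets": [
    {"offset":[0,-0.002,0],"dr":[0,0,0]},
    {"offset":[0,-0.003,0],"dr":[0,0,0]},
    {"offset":[0,-0.003,0],"dr":[0,0,0]}
  ]
}}

```text
time_s: 7.07
position: [0.5406, -0.0855, 0.0506]
tcp_rot: [[-0.999, -0.043, -0.0], [-0.043, 0.999, 0.006], [0.0, 0.006, -1.0]]
force: [2.7, 15.5, 1.0]
opening: 0.009
grasp_force: 7.5
```

```bash
python3 -c "
from h import *
go(0,-.145,.15)"
```

```text
t 7.0667 box pos [0.0015 0.124  0.0506] off [ 0.0003 -0.2684 -0.101 ] turn [ 0.3412 -0.0081 -0.2544] F [ 2.6939 15.484   1.0398] 0.008648826748320518
```

Hard stop again. On to the right flap, over the lid.

Emit:
{"fn": "servo_tool", "kwargs": {
  "targets": [
    {"offset":[0,0.015,0],"dr":[0,0,0]},
    {"offset":[0,0.035,-0.01],"dr":[0,0,0]},
    {"offset":[0,0.035,-0.05],"dr":[0,0,0]},
    {"offset":[0,0.035,-0.09],"dr":[0,0,0]},
    {"offset":[0,0.02,-0.115],"dr":[0,0,0]},
    {"offset":[0,-0.02,-0.115],"dr":[0,0,0]},
    {"offset":[0,-0.06,-0.115],"dr":[0,0,0]},
    {"offset":[0,-0.1,-0.115],"dr":[0,0,0]},
    {"offset":[0,-0.14,-0.115],"dr":[0,0,0]},
    {"offset":[0,-0.18,-0.115],"dr":[0,0,0]},
    {"offset":[0,-0.22,-0.115],"dr":[0,0,0]},
    {"offset":[0,-0.25,-0.11],"dr":[0,0,0]},
    {"offset":[0,-0.265,-0.1],"dr":[0,0,0]},
    {"offset":[0,-0.265,-0.1],"dr":[0,0,0]}
  ]
}}

```text
time_s: 8.23
position: [0.5517, -0.3575, 0.1485]
tcp_rot: [[-0.999, -0.041, -0.001], [-0.041, 0.999, -0.0], [0.001, -0.0, -1.0]]
force: [-0.2, 1.1, -0.7]
opening: 0.008
grasp_force: 0.0
```

```bash
python3 -c "
from h import *
s=viewer.capture('scene');t=viewer.capture('top')
cv2.imwrite('pics/c.png',np.hstack([cv2.resize(c['color'][y:y+130,x:x+130,::-1],(400,400)) for c,x,y in((s,140,100),(t,290,140))]))
go(0,-.1465,.055)"
```

```text
t 8.3333 box pos [-0.0001 -0.1437  0.1493] off [-0.0003 -0.0031  0.0942] turn [ 0.1769 -0.1297 -0.1743] F [ 0.0141 -1.2842  0.2096] 0.004449221783391835
```

View pics/c.png

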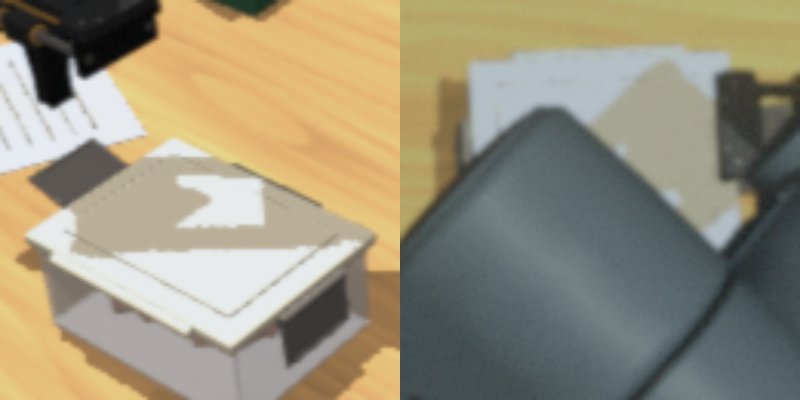

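The left flap hangs flat at (315,315); the finger is above the right flap.

Emit:
{"fn": "servo_tool", "kwargs": {
  "targets": [
    {"offset":[0,-0.003,0.02],"dr":[0,0,0]},
    {"offset":[0,-0.003,0.03],"dr":[0,0,0]},
    {"offset":[0,-0.003,0.04],"dr":[0,0,0]},
    {"offset":[0,-0.003,0.05],"dr":[0,0,0]},
    {"offset":[0,-0.003,0.06],"dr":[0,0,0]},
    {"offset":[0,-0.003,0.07],"dr":[0,0,0]},
    {"offset":[0,-0.003,0.08],"dr":[0,0,0]},
    {"offset":[0,-0.003,0.088],"dr":[0,0,0]},
    {"offset":[0,-0.003,0.096],"dr":[0,0,0]},
    {"offset":[0,-0.003,0.096],"dr":[0,0,0]},
    {"offset":[0,0.003,0.098],"dr":[0,0,0]},
    {"offset":[0,0.008,0.1],"dr":[0,0,0]},
    {"offset":[0,0.012,0.1],"dr":[0,0,0]},
    {"offset":[0,0.016,0.1],"dr":[0,0,0]},
    {"offset":[0,0.016,0.1],"dr":[0,0,0]}
  ]
}}

```text
time_s: 9.58
position: [0.552, -0.337, 0.0508]
tcp_rot: [[-0.999, -0.046, -0.0], [-0.046, 0.999, 0.001], [0.0, 0.001, -1.0]]
force: [-0.8, -0.7, 1.7]
opening: 0.0
grasp_force: 0.0
```

```bash
python3 -c "
from h import *
go(0,-.126,.05)"
```

```text
t 9.5833 box pos [ 0.001  -0.1278  0.0508] off [0.001  0.0018 0.0008] turn [ 0.0351 -0.0111 -0.0872] F [-0.7958 -0.6817  1.7361] 0.00019708461811928442
```

Emit:
{"fn": "servo_tool", "kwargs": {
  "targets": [
    {"offset":[0,0.002,0],"dr":[0,0,0]},
    {"offset":[0,0.004,0],"dr":[0,0,0]},
    {"offset":[0,0.006,0],"dr":[0,0,0]},
    {"offset":[0,0.008,0],"dr":[0,0,0]},
    {"offset":[0,0.008,0],"dr":[0,0,0]}
  ]
}}

```text
time_s: 10.0
position: [0.552, -0.333, 0.0508]
tcp_rot: [[-0.999, -0.046, 0.001], [-0.046, 0.999, -0.005], [-0.001, -0.005, -1.0]]
force: [-0.8, -6.7, -1.9]
opening: 0.005
grasp_force: 3.3
```

```bash
python3 -c "
from h import *
go(0,-.126,.05)"
```

```text
t 10.0 box pos [ 0.0012 -0.1238  0.0508] off [ 0.0012 -0.0022  0.0009] turn [-0.3094  0.0692 -0.0668] F [-0.8357 -6.7162 -1.9065] 0.005121092166140063
```

Emit:
{"fn": "servo_tool", "kwargs": {
  "targets": [
    {"offset":[0,0.002,0],"dr":[0,0,0]},
    {"offset":[0,0.003,0],"dr":[0,0,0]},
    {"offset":[0,0.003,0],"dr":[0,0,0]}
  ]
}}

```text
time_s: 10.25
position: [0.5521, -0.333, 0.0509]
tcp_rot: [[-0.999, -0.046, 0.003], [-0.046, 0.999, -0.01], [-0.002, -0.01, -1.0]]
force: [-2.0, -12.9, -5.2]
opening: 0.01
grasp_force: 5.8
```

Emit:
{"fn": "servo_tool", "kwargs": {
  "targets": [
    {"offset":[0,-0.015,0],"dr":[0,0,0]},
    {"offset":[0,-0.035,-0.005],"dr":[0,0,0]},
    {"offset":[0,-0.04,-0.04],"dr":[0,0,0]},
    {"offset":[0,-0.05,-0.08],"dr":[0,0,0]},
    {"offset":[0.03,-0.07,-0.11],"dr":[0,0,0]},
    {"offset":[0.06,-0.1,-0.14],"dr":[0,0,0]},
    {"offset":[0.09,-0.13,-0.16],"dr":[0,0,0]},
    {"offset":[0.12,-0.16,-0.17],"dr":[0,0,0]},
    {"offset":[0.12,-0.19,-0.17],"dr":[0,0,0]},
    {"offset":[0.12,-0.2,-0.17],"dr":[0,0,0]},
    {"offset":[0.12,-0.2,-0.17],"dr":[0,0,0]}
  ]
}}

```text
time_s: 11.17
position: [0.439, -0.5372, 0.2217]
tcp_rot: [[-0.999, -0.04, 0.002], [-0.04, 0.999, -0.003], [-0.002, -0.004, -1.0]]
force: [0.2, -0.3, 0.4]
opening: 0.005
grasp_force: 0.0
```

```bash
python3 -c "
from h import *
s=viewer.capture('scene');t=viewer.capture('top')
cv2.imwrite('pics/d.png',np.hstack([cv2.resize(c['color'][y:y+w,x:x+w,::-1],(400,400)) for c,x,y,w in((s,130,120,290),(t,130,130,290))]))
cv2.imwrite('pics/e.png',np.hstack([cv2.resize(c['color'][y:y+110,x:x+110,::-1],(400,400),interpolation=2) for c,x,y in((s,150,140),(t,300,140))]))
go(0,0,.2)"
```

```text
t 11.2667 box pos [-0.12   -0.3172  0.2201] off [-0.1188  0.3176  0.0209] turn [ 0.1568  0.0055 -0.2122] F [ 0.6342 -0.2002  0.01  ] 0.01015650072888411
```

View pics/d.png

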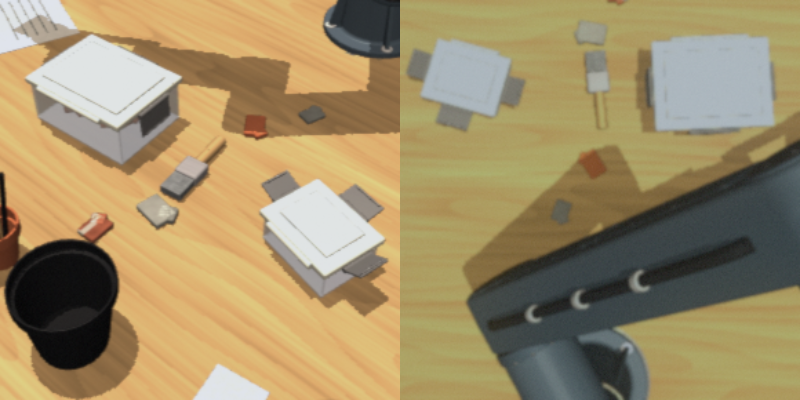

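View pics/e.png

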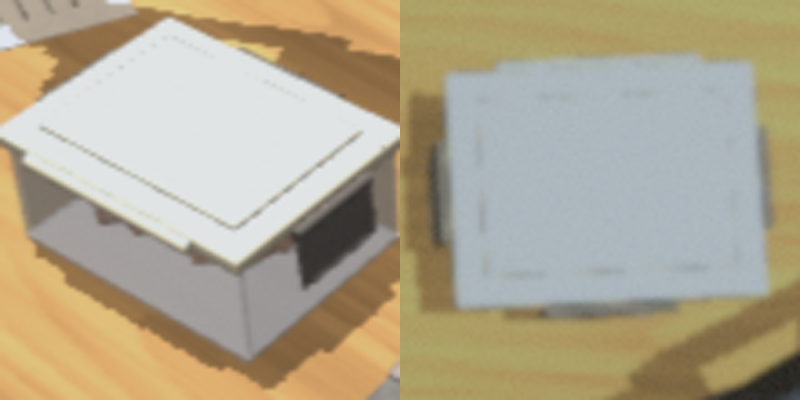

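The top view shows all three flaps as thin slivers, and the small box looks unchanged. Checking the free edges numerically.

```bash
python3 -c "
from h import *
s=viewer.capture('scene');t=viewer.capture('top')
f=110/400
for p in((302,287),(375,237)): print('left scene free edge z=.042',B.T@(onz(s,(150+p[0]*f,140+p[1]*f),.042)-C))
for n,p in(('left',(432,195)),('right',(772,180)),('front',(612,318))): print(n,'top outermost z=.042',B.T@(onz(t,(300+(p[0]-400)*f,140+p[1]*f),.042)-C))
for n,p in(('L',(450,190)),('R',(760,185)),('F',(612,304))): print(n,'lid edge z=.093',B.T@(onz(t,(300+(p[0]-400)*f,140+p[1]*f),.093)-C))
"
```

```text
left scene free edge z=.042 [0.0334 0.1123 0.042 ]
left scene free edge z=.042 [-0.0302  0.1175  0.042 ]
left top outermost z=.042 [0.0022 0.114  0.042 ]
right top outermost z=.042 [ 0.0058 -0.1273  0.042 ]
front top outermost z=.042 [-0.0885 -0.0092  0.042 ]
L lid edge z=.093 [-0.0011  0.1055  0.093 ]
R lid edge z=.093 [-0.004  -0.1053  0.093 ]
F lid edge z=.093 [-0.0818 -0.0008  0.093 ]
```

```bash
python3 -c "
from h import *
s=viewer.capture('scene');t=viewer.capture('top')
f=110/400
for p in((248,360),(398,238),(28,237)): print('wall foot',B.T@(onz(s,(150+p[0]*f,140+p[1]*f),0)-C))
g=cv2.cvtColor(t['color'],cv2.COLOR_RGB2GRAY)
print('L',[(x,g[188:199,x].mean().round()) for x in range(306,320)])
print('R',[(x,g[183:194,x].mean().round()) for x in range(394,408)])
print('F',[(y,g[y,345:370].mean().round()) for y in range(218,234)])
for n,ax,sg in(('L',1,1),('R',1,-1),('F',0,-1)):
  for d,z in((0,.095),(3,.084),(5,.084),(5,.042),(10,.042)):
    X=np.zeros(3);X[ax]=sg*((.106 if ax else .081)+d/1000);X[2]=z
    print(n,d,z,proj(t,C+B@X))
m=lambda c,x,y,w,h:cv2.resize(c['color'][y:y+h,x:x+w,::-1],(w*10,h*10),interpolation=2)
cv2.imwrite('pics/f.png',np.hstack([m(s,222,180,40,45),m(t,302,170,18,45),m(t,392,165,18,45)]))
"
```

```text
wall foot [0.0719 0.098  0.    ]
wall foot [-0.0749  0.0978  0.    ]
wall foot [ 0.0763 -0.0989  0.    ]
L [(306, np.float64(108.0)), (307, np.float64(99.0)), (308, np.float64(88.0)), (309, np.float64(80.0)), (310, np.float64(91.0)), (311, np.float64(109.0)), (312, np.float64(119.0)), (313, np.float64(132.0)), (314, np.float64(159.0)), (315, np.float64(175.0)), (316, np.float64(180.0)), (317, np.float64(180.0)), (318, np.float64(180.0)), (319, np.float64(180.0))]
R [(394, np.float64(180.0)), (395, np.float64(181.0)), (396, np.float64(180.0)), (397, np.float64(175.0)), (398, np.float64(163.0)), (399, np.float64(143.0)), (400, np.float64(131.0)), (401, np.float64(136.0)), (402, np.float64(146.0)), (403, np.float64(153.0)), (404, np.float64(155.0)), (405, np.float64(155.0)), (406, np.float64(155.0)), (407, np.float64(155.0))]
F [(218, np.float64(180.0)), (219, np.float64(180.0)), (220, np.float64(179.0)), (221, np.float64(175.0)), (222, np.float64(160.0)), (223, np.float64(137.0)), (224, np.float64(125.0)), (225, np.float64(120.0)), (226, np.float64(118.0)), (227, np.float64(130.0)), (228, np.float64(144.0)), (229, np.float64(151.0)), (230, np.float64(152.0)), (231, np.float64(151.0)), (232, np.float64(150.0)), (233, np.float64(149.0))]
L 0 0.095 [313.6076 191.6928]
L 3 0.084 [312.0478 192.3068]
L 5 0.084 [311.2436 192.3306]
L 5 0.042 [310.0159 194.4456]
L 10 0.042 [308.0714 194.5031]
R 0 0.095 [399.388  189.1645]
R 3 0.084 [399.4729 189.7286]
R 5 0.084 [400.2729 189.705 ]
R 5 0.042 [396.1263 191.9008]
R 10 0.042 [398.0607 191.8436]
F 0 0.095 [358.0994 223.2241]
F 3 0.084 [357.4023 224.7354]
F 5 0.084 [357.4403 225.5439]
F 5 0.042 [354.6773 226.5718]
F 10 0.042 [354.7681 228.5276]
```

View pics/f.png

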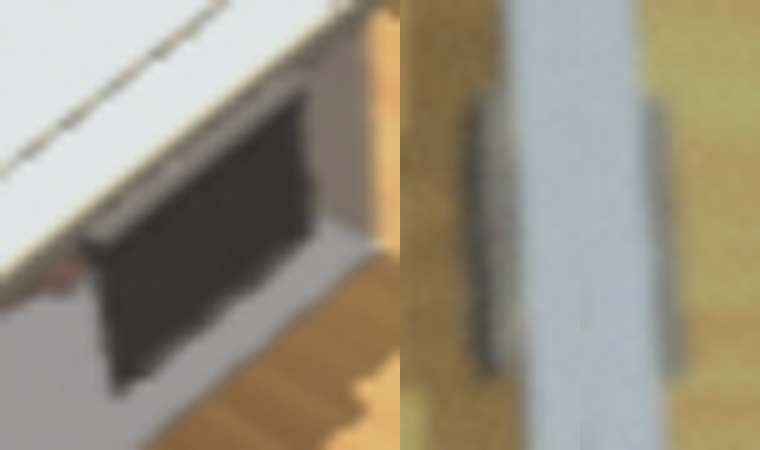

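The picture shows the left flap possibly a few degrees off the wall, because a vertical finger may bear on the hinge strip first. I'll re-press each flap with the tool tilted 12°, fingertip leading, starting with the right.

Emit:
{"fn": "servo_tool", "kwargs": {
  "targets": [
    {"offset":[-0.03,0.03,0.03],"dr":[-6,0,0]},
    {"offset":[-0.06,0.06,0.05],"dr":[-12,0,0]},
    {"offset":[-0.09,0.09,0.08],"dr":[-12,0,0]},
    {"offset":[-0.119,0.12,0.11],"dr":[-12,0,0]},
    {"offset":[-0.119,0.14,0.14],"dr":[-12,0,0]},
    {"offset":[-0.119,0.152,0.165],"dr":[-12,0,0]},
    {"offset":[-0.119,0.152,0.173],"dr":[-12,0,0]},
    {"offset":[-0.119,0.16,0.173],"dr":[-12,0,0]},
    {"offset":[-0.119,0.17,0.173],"dr":[-12,0,0]},
    {"offset":[-0.119,0.18,0.173],"dr":[-12,0,0]},
    {"offset":[-0.119,0.186,0.173],"dr":[-12,0,0]},
    {"offset":[-0.119,0.188,0.173],"dr":[-12,0,0]},
    {"offset":[-0.119,0.188,0.173],"dr":[-12,0,0]}
  ]
}}

```text
time_s: 12.55
position: [0.5516, -0.3396, 0.0492]
tcp_rot: [[-0.999, -0.044, -0.008], [-0.045, 0.978, 0.206], [-0.002, 0.206, -0.979]]
force: [-0.4, -0.4, -0.3]
opening: 0.006
grasp_force: 0.0
```

```bash
python3 -c "
from h import *
go(0,-.124,.047)"
```

```text
t 12.55 box pos [ 0.0004 -0.1304  0.0492] off [0.0005 0.0058 0.0035] turn [11.8854  0.114  -0.1116] F [-0.3572 -0.4086 -0.2839] 0.006244169112583488
```

Emit:
{"fn": "servo_tool", "kwargs": {
  "targets": [
    {"offset":[0,0.003,0.001],"dr":[0,0,0]},
    {"offset":[0,0.006,0.001],"dr":[0,0,0]},
    {"offset":[0,0.008,0.002],"dr":[0,0,0]},
    {"offset":[0,0.01,0.002],"dr":[0,0,0]},
    {"offset":[0,0.012,0.002],"dr":[0,0,0]},
    {"offset":[0,0.012,0.002],"dr":[0,0,0]}
  ]
}}

```text
time_s: 13.05
position: [0.5508, -0.3294, 0.0478]
tcp_rot: [[-0.999, -0.045, -0.008], [-0.045, 0.978, 0.203], [-0.001, 0.203, -0.979]]
force: [-0.1, -5.3, -2.2]
opening: 0.004
grasp_force: 2.4
```

```bash
python3 -c "
from h import *
go(0,-.165,.2)"
```

```text
t 13.05 box pos [ 0.0001 -0.1201  0.0478] off [-0.0001 -0.0131 -0.1581] turn [11.7126  0.059  -0.0953] F [-0.1047 -5.2811 -2.2006] 0.004218403025297957
```

Emit:
{"fn": "servo_tool", "kwargs": {
  "targets": [
    {"offset":[0,0.002,0],"dr":[0,0,0]},
    {"offset":[0,0.004,0.001],"dr":[0,0,0]},
    {"offset":[0,0.004,0.001],"dr":[0,0,0]}
  ]
}}

```text
time_s: 13.3
position: [0.5508, -0.329, 0.0478]
tcp_rot: [[-0.999, -0.046, -0.007], [-0.046, 0.98, 0.196], [-0.002, 0.196, -0.981]]
force: [-2.8, -11.3, -4.0]
opening: 0.001
grasp_force: 5.4
```

```bash
python3 -c "
from h import *
go(0,-.165,.2)
# path helper: world waypoints in box frame -> tool offsets from current
s=bot.read_state();R=s['tcp_rot']
for w in((0,-.145,.05),(0,-.165,.07),(0,-.16,.17),(0,0,.19),(0,.165,.17),(0,.165,.05)): print(w,R.T@(C+B@w-s['position']))
"
```

```text
t 13.3 box pos [ 0.0002 -0.1198  0.0478] off [-0.0002 -0.0145 -0.1581] turn [11.3022  0.1213 -0.0487] F [ -2.7779 -11.3168  -3.9757] 0.0013709253906669364
(0, -0.145, 0.05) [ 0.0002 -0.0243 -0.0071]
(0, -0.165, 0.07) [ 0.0001 -0.04   -0.0306]
(0, -0.16, 0.17) [-0.0001 -0.0155 -0.1277]
(0, 0, 0.19) [ 0.      0.1453 -0.1159]
(0, 0.165, 0.17) [ 0.0002  0.3032 -0.064 ]
(0, 0.165, 0.05) [0.0005 0.2797 0.0537]
```

Emit:
{"fn": "servo_tool", "kwargs": {
  "targets": [
    {"offset":[0,-0.03,-0.007],"dr":[0,0,0]},
    {"offset":[0,-0.045,-0.03],"dr":[0,0,0]},
    {"offset":[0,-0.036,-0.07],"dr":[0,0,0]},
    {"offset":[0,-0.025,-0.11],"dr":[0,0,0]},
    {"offset":[0,0.0,-0.14],"dr":[0,0,0]},
    {"offset":[0,0.04,-0.138],"dr":[6,0,0]},
    {"offset":[0,0.08,-0.13],"dr":[12,0,0]},
    {"offset":[0,0.12,-0.122],"dr":[18,0,0]},
    {"offset":[0,0.16,-0.113],"dr":[23.5,0,0]},
    {"offset":[0,0.2,-0.104],"dr":[23.5,0,0]},
    {"offset":[0,0.24,-0.093],"dr":[23.5,0,0]},
    {"offset":[0,0.275,-0.08],"dr":[23.5,0,0]},
    {"offset":[0,0.305,-0.064],"dr":[23.5,0,0]},
    {"offset":[0,0.299,-0.03],"dr":[23.5,0,0]},
    {"offset":[0,0.291,0.01],"dr":[23.5,0,0]},
    {"offset":[0,0.283,0.048],"dr":[23.5,0,0]},
    {"offset":[0,0.281,0.055],"dr":[23.5,0,0]},
    {"offset":[0,0.281,0.055],"dr":[23.5,0,0]}
  ]
}}

```text
time_s: 14.8
position: [0.535, -0.0366, 0.0501]
tcp_rot: [[-0.999, -0.045, 0.002], [-0.045, 0.979, -0.198], [0.007, -0.198, -0.98]]
force: [0.0, -0.1, 0.3]
opening: 0.005
grasp_force: 0.0
```

```bash
python3 -c "
from h import *
go(0,.122,.047)"
```

```text
t 14.8 box pos [-0.0019  0.1731  0.0501] off [-0.002  -0.0495  0.0131] turn [-11.4158  -0.4357  -0.1012] F [ 0.0213 -0.1284  0.3342] 0.00464032440903382
```

Emit:
{"fn": "servo_tool", "kwargs": {
  "targets": [
    {"offset":[-0.002,-0.015,0.006],"dr":[0,0,0]},
    {"offset":[-0.002,-0.03,0.009],"dr":[0,0,0]},
    {"offset":[-0.002,-0.038,0.011],"dr":[0,0,0]},
    {"offset":[-0.002,-0.043,0.012],"dr":[0,0,0]},
    {"offset":[-0.002,-0.047,0.013],"dr":[0,0,0]},
    {"offset":[-0.002,-0.05,0.013],"dr":[0,0,0]},
    {"offset":[-0.002,-0.053,0.014],"dr":[0,0,0]},
    {"offset":[-0.002,-0.055,0.014],"dr":[0,0,0]},
    {"offset":[-0.002,-0.055,0.014],"dr":[0,0,0]}
  ]
}}

```text
time_s: 15.55
position: [0.5426, -0.0894, 0.0507]
tcp_rot: [[-0.999, -0.041, 0.012], [-0.043, 0.98, -0.194], [-0.004, -0.194, -0.981]]
force: [1.8, 16.6, 6.2]
opening: 0.007
grasp_force: 8.0
```

```bash
python3 -c "
from h import *
go(0,.118,.047)"
```

```text
t 15.55 box pos [0.0032 0.12   0.0507] off [ 0.0032 -0.0013  0.004 ] turn [-11.2095   0.1968  -0.2679] F [ 1.7971 16.5536  6.1992] 0.007360776550432613
```

Stops are symmetric (±0.120), so the left flap is shut. Now the front.

```bash
python3 -c "
from h import *
s=bot.read_state();R=s['tcp_rot']
for w in((0,.15,.052),(0,.165,.09),(-.03,.16,.17),(-.14,.05,.19),(-.14,0,.17)): print(w,R.T@(C+B@w-s['position']))
"
```

```text
(0, 0.15, 0.052) [ 0.0033  0.0291 -0.0072]
(0, 0.165, 0.09) [ 0.0033  0.0365 -0.0473]
(-0.03, 0.16, 0.17) [ 0.0329  0.0158 -0.1249]
(-0.14, 0.05, 0.19) [ 0.1424 -0.0965 -0.1235]
(-0.14, 0, 0.17) [ 0.1422 -0.1416 -0.0942]
```

Emit:
{"fn": "servo_tool", "kwargs": {
  "targets": [
    {"offset":[0,0.034,-0.007],"dr":[0,0,0]},
    {"offset":[0,0.042,-0.04],"dr":[0,0,0]},
    {"offset":[0.01,0.033,-0.08],"dr":[0,0,0]},
    {"offset":[0.033,0.02,-0.115],"dr":[0,0,0]},
    {"offset":[0.06,0.0,-0.125],"dr":[-5,0,0]},
    {"offset":[0.088,-0.025,-0.125],"dr":[-11.2,0,0]},
    {"offset":[0.115,-0.055,-0.124],"dr":[-11.2,0,0]},
    {"offset":[0.142,-0.085,-0.123],"dr":[-11.2,0,0]},
    {"offset":[0.142,-0.115,-0.108],"dr":[-11.2,0,0]},
    {"offset":[0.142,-0.137,-0.094],"dr":[-11.2,0,0]},
    {"offset":[0.142,-0.137,-0.094],"dr":[-11.2,0,0]}
  ]
}}

```text
time_s: 16.47
position: [0.4059, -0.2201, 0.1692]
tcp_rot: [[-0.999, -0.04, 0.002], [-0.041, 0.999, -0.009], [-0.002, -0.009, -1.0]]
force: [-0.1, 0.3, -0.8]
opening: 0.006
grasp_force: 0.0
```

```bash
python3 -c "
from h import *
go(-.14,0,.048)
go(-.095,0,.048)"
```

```text
t 16.4667 box pos [-0.1395 -0.0041  0.1692] off [0.0008 0.0052 0.1212] turn [-0.4986  0.12   -0.3784] F [-0.1444  0.3031 -0.8038] 0.0058455838660092805
t 16.4667 box pos [-0.1395 -0.0041  0.1692] off [-0.0442  0.0055  0.1213] turn [-0.4986  0.12   -0.3784] F [-0.1444  0.3031 -0.8038] 0.0058455838660092805
```

Emit:
{"fn": "servo_tool", "kwargs": {
  "targets": [
    {"offset":[0,0.004,0.03],"dr":[0,-6,-0.4]},
    {"offset":[0,0.004,0.06],"dr":[0,-12,-0.4]},
    {"offset":[0,0.004,0.09],"dr":[0,-12,-0.4]},
    {"offset":[0,0.004,0.115],"dr":[0,-12,-0.4]},
    {"offset":[0,0.004,0.121],"dr":[0,-12,-0.4]},
    {"offset":[-0.015,0.004,0.121],"dr":[0,-12,-0.4]},
    {"offset":[-0.03,0.004,0.121],"dr":[0,-12,-0.4]},
    {"offset":[-0.036,0.004,0.121],"dr":[0,-12,-0.4]},
    {"offset":[-0.04,0.004,0.121],"dr":[0,-12,-0.4]},
    {"offset":[-0.043,0.004,0.121],"dr":[0,-12,-0.4]},
    {"offset":[-0.046,0.004,0.121],"dr":[0,-12,-0.4]},
    {"offset":[-0.049,0.004,0.121],"dr":[0,-12,-0.4]},
    {"offset":[-0.052,0.004,0.121],"dr":[0,-12,-0.4]},
    {"offset":[-0.053,0.004,0.121],"dr":[0,-12,-0.4]},
    {"offset":[-0.053,0.004,0.121],"dr":[0,-12,-0.4]}
  ]
}}

```text
time_s: 17.72
position: [0.4519, -0.2098, 0.0494]
tcp_rot: [[-0.978, -0.055, 0.202], [-0.056, 0.998, 0.003], [-0.202, -0.008, -0.979]]
force: [-35.7, -17.0, 20.5]
opening: 0.009
grasp_force: 17.9
```

```bash
python3 -c "
from h import *
go(-.095,0,.048)
s=bot.read_state();R=s['tcp_rot']
for w in((-.125,0,.05),(-.135,0,.13),(-.14,-.15,.2),(-.12,-.31,.22)): print(w,R.T@(C+B@w-s['position']))
"
```

```text
t 17.7167 box pos [-0.093   0.0039  0.0494] off [ 0.0023 -0.0039  0.001 ] turn [-0.403  11.6306  0.504 ] F [-35.741  -16.9753  20.4515] 0.008948028354411202
(-0.125, 0, 0.05) [ 0.0313 -0.0037 -0.007 ]
(-0.135, 0, 0.13) [ 0.025  -0.0042 -0.0874]
(-0.14, -0.15, 0.2) [ 0.0172 -0.1547 -0.1561]
(-0.12, -0.31, 0.22) [-0.0049 -0.315  -0.1706]
```

Emit:
{"fn": "servo_tool", "kwargs": {
  "targets": [
    {"offset":[0.02,0,-0.004],"dr":[0,0,0]},
    {"offset":[0.04,0,-0.01],"dr":[0,0,0]},
    {"offset":[0.035,0,-0.045],"dr":[0,0,0]},
    {"offset":[0.03,0,-0.085],"dr":[0,0,0]},
    {"offset":[0.026,-0.03,-0.11],"dr":[0,6,0]},
    {"offset":[0.024,-0.065,-0.13],"dr":[0,11.6,0]},
    {"offset":[0.022,-0.1,-0.145],"dr":[0,11.6,0]},
    {"offset":[0.02,-0.14,-0.155],"dr":[0,11.6,0]},
    {"offset":[0.015,-0.18,-0.16],"dr":[0,11.6,0]},
    {"offset":[0.01,-0.22,-0.164],"dr":[0,11.6,0]},
    {"offset":[0.005,-0.26,-0.167],"dr":[0,11.6,0]},
    {"offset":[0.0,-0.3,-0.17],"dr":[0,11.6,0]},
    {"offset":[0.0,-0.315,-0.17],"dr":[0,11.6,0]},
    {"offset":[0.0,-0.315,-0.17],"dr":[0,11.6,0]}
  ]
}}

```text
time_s: 18.88
position: [0.4393, -0.5296, 0.2176]
tcp_rot: [[-0.999, -0.049, 0.009], [-0.049, 0.999, -0.011], [-0.009, -0.011, -1.0]]
force: [-0.6, 0.4, 0.6]
opening: 0.005
grasp_force: 0.0
```

```bash
python3 -c "
from h import *
t=viewer.capture('top')
g=cv2.cvtColor(t['color'],cv2.COLOR_RGB2GRAY)
print('L',[(x,int(g[188:199,x].mean())) for x in range(304,318)])
print('R',[(x,int(g[183:194,x].mean())) for x in range(396,406)])
print('F',[(y,int(g[y,345:370].mean())) for y in range(220,232)])
go(0,0,.2)"
```

```text
L [(304, 111), (305, 111), (306, 111), (307, 111), (308, 105), (309, 98), (310, 100), (311, 112), (312, 119), (313, 131), (314, 159), (315, 175), (316, 179), (317, 180)]
R [(396, 179), (397, 175), (398, 162), (399, 142), (400, 132), (401, 136), (402, 147), (403, 153), (404, 154), (405, 154)]
F [(220, 179), (221, 175), (222, 160), (223, 137), (224, 124), (225, 119), (226, 118), (227, 129), (228, 143), (229, 150), (230, 151), (231, 150)]
t 18.9333 box pos [-0.1208 -0.3115  0.2169] off [-0.1217  0.3112  0.0156] turn [-0.3938  0.4238  0.1827] F [-0.4152 -0.0197 -0.0639] 0.006280157499586833
```

```bash
python3 -c "
from rig import ticket
print(ticket.hand_in())"
```

```text
the job is handed in; nothing more can be done
None
```

I folded all three of the large box's flaps down, pressed each to its hard stop, never went near the small box, and handed the job in at about 19 s; the right flap's lower edge is hidden from the top camera, so its flatness rests on the stop alone.

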